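# Set and lock the thickness stop of the flatbread press

### The job

The thickness stop of the flatbread press has to be set and locked. Turn the steel stop bolt by the flat bar on its top until the bar's red end points along the white line on the lid, then run the brass jam nut below it down (clockwise from above) against the boss and nip it up firmly finger-tight, so that it clamps its washer and stays locked; stop as soon as it is firm, because the cast thread strips if it is forced. The bolt must keep its setting, and the mug, the pepper shaker and the spoon beside the press stay where they are.

Things in the scene. Friction and masses are not known exactly. Their poses are not given: they have to be found in the camera images.
- press: Dark cast flatbread press, fixed to the worktop, closed: two round plates 170 mm across, lid top at z 50 mm, lever standing up at the hinge (to 238 mm, 212 mm from the bolt). Origin on the worktop under the bolt's axis; x points from the bolt to the plates and hinge, z up. In front a 40 mm wide lug (top at 54 mm) carries the upright boss, 39 mm across, 78 mm high.
- seat (a point): Centre of the boss's flat top face, 78 mm above the worktop, on the common vertical axis of bolt, nut and washer. The 3 mm washer lies on this face and the nut is run down on to the washer.
- mark (a point): A point on the white line on the lid, 60 mm from the bolt's axis. The line runs from the lug radially away from the bolt towards the hinge; the direction from seat to mark is the direction in which the bar's red end must point. (Two short grey ticks beside it mean nothing here.)
- stop_bolt (a joint): Turn of the stop bolt in rad, positive clockwise from above. 0: the red end of its bar points exactly along the white line; it starts about 0.5 to 1.2 rad short (negative). Right-handed thread, sinks 4 mm a turn. It turns stiffly (0.1 N m), independently of the nut, and stays where it is left; stops at -1.7 and 1.0.
- bar_center (a point): Centre of the bar on top of the stop bolt: steel, 36 mm long, 10 mm thick, 18 mm high, about 124 mm above the worktop, one end red. The red end lies at the angle of the white line minus the joint value (anticlockwise positive). Below the bar is a 15 to 20 mm thick stem; 16 mm are free between bar and nut.
- jam_nut: Round knurled brass jam nut on the bolt, 48 mm across, 16 mm high, origin at its centre. Screws down clockwise, 4 mm a turn, nearly free (up to 0.08 N m). Starts 0.3 to 0.55 turn above the washer. From touch the torque rises about 0.7 N m per rad: the first 0.2 to 0.3 N m is firm. Turned on, the reading levels off near 0.35 as the clamping grows; 0.6 rad past touch strips it. Stays where left.
- washer: Loose plain steel washer, 41 mm across, hole 23 mm, 3 mm thick, captive round the bolt between boss and nut. Origin at the centre of its underside. It needs no handling.
- mug: White mug with a leaf pattern, 92 mm across, 95 mm high, standing to the left of the press. Origin at its underside. Leave alone.
- pepper: Glass pepper shaker with a grey cap, 44 mm across, 90 mm high, standing to the right of the bolt. Origin at its underside. Leave alone.
- spoon: Steel table spoon, 187 mm long, lying to the right of the press plates. Origin at the middle of its underside. Leave alone.

How it is judged:
By the outcome, as a careful person would: the job done as asked, in the order asked, and still so for the second after the job is handed in, with the robot touching nothing.
It also fails if it takes over 67 s, if anything falls off the work surface, if the arm or the gripper's body presses on something with over 40 N, if the wrist force passes 120 N, or if a joint passes its speed limit or range.

### The arm

A 7-joint arm with a two-finger parallel gripper is mounted at the origin on a cart in front of the work surface, level with it; the furniture and walls round the work are solid. World frame = base frame: x ahead of the robot, y to its left, z up, the work surface at z = 0. Lengths are in m, angles in rad, forces in N, time in s.
With the tool pointing down it reaches from about 0.4 to 0.875 m from the base axis. Payload 6.5 kg.
Tool frame: the origin (TCP) lies at the very end of the fingers, on their centre line; the grasp point (between the pads) lies 19 mm behind it; z points along the fingers, x is the direction in which the jaws open and shut, and the axes are right-handed (so a half turn about z gives the same grasp; the last joint's range is limited). The gripper opens to 85 mm and grips with 20 to 120 N. Pads are 22 mm wide; open, the fingers measure 114 mm over their backs; the gripper's body (76 mm by 85 mm) begins 54 mm behind the grasp point. The pads swing forward as they close: fully open they stand 13 mm farther back than shut.
Start: joints at [-1.323, 0.536, -0.004, 1.538, 0.003, 1.067, -0.071], TCP at [0.201, 0.618, 0.231] pointing down, gripper open.
Joint ranges: [-2.7, 2.7], [-0.37, 2.16], [-1.27, 1.26], [0.24, 2.4], [-1.31, 4.45], [0.19, 1.91], [-2.76, 2.76]. Speed limits (rad/s): [2.39, 2.39, 3.14, 3.14, 3.14, 3.14, 3.14].

### API

Orientations are given as a rotation vector (axis times angle).
In Python, from rig import sensors, optics, arm, finder gives the robot as it stands.
- The arm moves only by the tool play_rows, never from a script. Its argument "moves" is a list of rows, each an object with "turn": the turn, a rotation vector about the tool's x, y, z in rad, a list of three; "slide": the shift along the tool's x, y, z in cm, a list of three; "claw": the opening, from -1 (shut) to 1 (fully open). A call has 1 to 20 rows; each row shifts and turns the commanded pose from where the row before left it, along the tool's axes as they then stand; what a row does not reach is not made up. A row lasts 1/8 s, in which the tool goes at most 62.5 mm and 10.7 degrees, less where a joint would pass 70% of its speed; a pose out of reach is approached as far as the arm can. A call is refused whole if a number of a shift passes 6.25 or a number of a turn 0.188, either way. A call with a gripper value outside its range is refused whole. The fingers move at their own pace and stop on an object; the grip force is fixed at half the most. Time passes only in rows, so rows that do not move let the fingers close. It gives the time, the measured TCP pose, the force and the opening at its end, in the units of the state.
- sensors.sense(): the state, without advancing time (a new reading comes with each control period).
- optics.snapshot(name): name is "side" or "top"; returns the picture (480x640x3 uint8, red, green, blue); there is no depth.
- optics.calibration(name): a dict with "vertical_fov" (degrees; the focal length in pixels is half the picture's height over the tangent of half this angle, whatever the lens; pixels are square), "cx", "cy" (the principal point, pixels), "k1" (the pictures are not rectified: a ray, as slopes to the right and down, at radius r is drawn at 1 + k1 r^2 times it, then the intrinsics apply), "rvec" (rotation vector, rad) and "tvec" (3), from world to camera coordinates, as OpenCV has them. Camera axes: x right, y down, z forward; pixel columns grow to the right and rows downward; lengths in m; the calibration is good to about 2 mm. A picture is of the moment at which its call begins. calibration takes no time and is no camera call.
- arm.finish_job(): hands the job in, once; it reports no verdict.
Trained networks look in the newest picture that a camera, given by its name, has taken for a name from the list of things; names that differ only in an ending like _2 or _b are one class to them, and where a whole thing is asked for, a point or a joint stands for the part that bears it (a point fixed in the world has none). Each returns a list of dicts, best first, with "p" (0 to 1); they miss things now and then, are a little off and sometimes report something else, mostly with a low value. They report only what shows in the picture. A call takes as long as a camera call.
- finder.search_frame(camera, target): "rect" ([left, top, width, height] in pixels, round what is visible of it).
- finder.mark_of(camera, target): "uv" ([column, row] in pixels: a listed point, or the origin of a listed thing).
The state is a dict: "t": time; "joint_positions": joint angles; "dq": joint speeds; "joint_torque": joint torques, N m; "ee_pos": TCP position; "orientation": TCP orientation; "ft_force": force on the tool from outside, world axes, zero at the start; "wrist_torque": the same for the moment, N m; "opening": finger opening in m.
Only numpy, scipy, OpenCV 4.12 (cv2) and the standard library are available. Lean on these libraries where they do the work, as an engineer would, in place of code of your own. Each camera call takes 0.05 s, during which the arm holds its last target.

## Working session

There is one attempt and no reset: what is moved stays moved. The work goes in short steps, Python scripts to look and compute and a tool call to move; the robot and the scene stay as the last step left them, time stands still between calls to the robot, and variables do not carry over. Pictures are saved under pics/ and viewed, and the job is handed in when it is done.

Besides the shell and the picture viewer there is one more tool, called after ">>>" as name([rows], argument=value, ...), one row to a line, values as JSON. play_rows: Moves the arm, as the interface text tells. Its arguments: {"type":"object","properties":{"moves":{"type":"array","items":{"type":"object","properties":{"turn":{"type":"array","items":{"type":"number"}},"slide":{"type":"array","items":{"type":"number"}},"claw":{"type":"number"}}}}},"required":["moves"]}

```bash
ls; mkdir -p pics; cat > h.py <<'E'
import numpy as np, cv2
from rig import sensors, optics, arm, finder
def cal(n):
    c=optics.calibration(n); f=240/np.tan(np.radians(c["vertical_fov"])/2)
    R=cv2.Rodrigues(np.array(c["rvec"],float))[0]; t=np.array(c["tvec"],float)
    return c,f,R,t
def ray(n,uv):
    c,f,R,t=cal(n); d=np.array([(uv[0]-c["cx"])/f,(uv[1]-c["cy"])/f]); u=d.copy()
    for _ in range(30): u=d/(1+c["k1"]*(u@u))
    return -R.T@t, R.T@np.array([u[0],u[1],1])
def atz(n,uv,z):
    o,d=ray(n,uv); return o+d*(z-o[2])/d[2]
def proj(n,P):
    c,f,R,t=cal(n); p=R@np.array(P,float)+t; u=p[:2]/p[2]; u=u*(1+c["k1"]*(u@u)); return u*f+[c["cx"],c["cy"]]
def tri(obs):
    A=np.zeros((3,3));b=np.zeros(3)
    for n,uv in obs:
        o,d=ray(n,uv); d=d/np.linalg.norm(d); M=np.eye(3)-np.outer(d,d); A+=M;b+=M@o
    return np.linalg.solve(A,b)
def save(n,f):
    im=optics.snapshot(n); cv2.imwrite("pics/"+f,im[:,:,::-1]); return im
E
python3 - <<'E'
from h import *
np.set_printoptions(precision=4,suppress=True)
for n in("top","side"):
    save(n,n+"0.png"); c,f,R,t=cal(n); print(n,f,-R.T@t,R[2])
    for k in("seat","mark","bar_center","jam_nut","pepper","mug"):
        r=finder.mark_of(n,k); print(k,[(np.round(x["uv"],1),round(x["p"],2)) for x in r[:2]])
print(sensors.sense())
E
```

```text
pics
top 601.1312529013145 [0.5294 0.0118 1.3448] [ 0.0543 -0.0137 -0.9984]
seat [(array([315.9, 282.4]), 0.94)]
mark [(array([303.1, 261.3]), 0.62)]
bar_center [(array([312.8, 282.9]), 0.57)]
jam_nut [(array([315.6, 281.5]), 0.65)]
pepper [(array([358.2, 236.6]), 0.83)]
mug [(array([223.2, 277.3]), 0.58)]
side 541.5624460168845 [ 0.475  -0.7593  0.6324] [ 0.1432  0.8297 -0.5395]
seat [(array([270. , 265.9]), 0.7), (array([270.7, 267.2]), 0.43)]
mark [(array([301.2, 264.4]), 0.76)]
bar_center [(array([265.1, 247. ]), 0.79), (array([272.4, 264.1]), 0.22)]
jam_nut [(array([268., 262.]), 0.56)]
pepper [(array([339. , 332.2]), 0.66)]
mug [(array([273. , 243.2]), 0.97)]
{'t': 0.7, 'joint_positions': array([-1.3232,  0.5364, -0.0044,  1.5379,  0.0026,  1.0673, -0.0712]), 'dq': array([ 0.0011,  0.0011,  0.0008, -0.0019,  0.0004,  0.0007, -0.0012]), 'joint_torque': array([ -0.0006, -58.3192,   1.0471, -25.9394,   0.0122,   0.0015,
        -0.    ]), 'ee_pos': array([0.2006, 0.6183, 0.2313]), 'orientation': array([-2.5412, -1.8471, -0.    ]), 'ft_force': array([ 0.5133, -0.6726, -0.2294]), 'wrist_torque': array([ 0.0104, -0.0257,  0.0083]), 'opening': 0.08531510626107429}
```

View pics/top0.png

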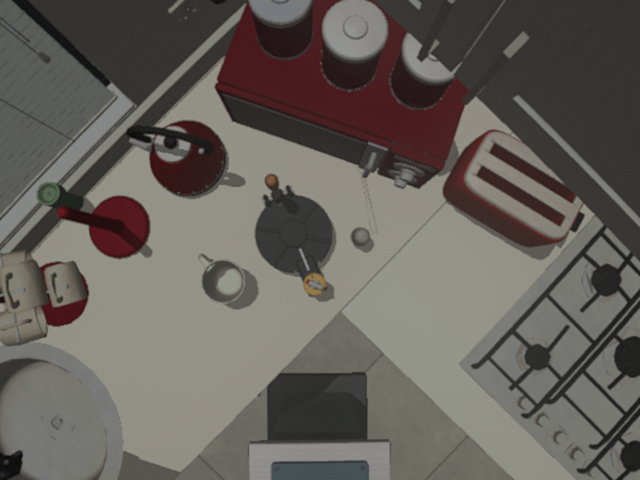

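View pics/side0.png

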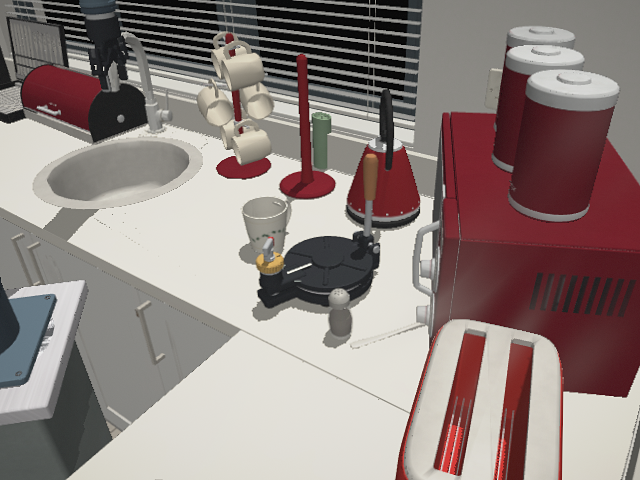

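```bash
python3 - <<'E'
from h import *
np.set_printoptions(precision=4,suppress=True)
for k,a,b in(("seat",(315.9,282.4),(270,265.9)),("mark",(303.1,261.3),(301.2,264.4)),("bar",(312.8,282.9),(265.1,247)),("nut",(315.6,281.5),(268,262)),("pep",(358.2,236.6),(339,332.2)),("mug",(223.2,277.3),(273,243.2))): print(k,tri([("top",a),("side",b)]))
print(atz("top",(315.9,282.4),.078),atz("top",(312.8,282.9),.124))
print(atz("top",(303.1,261.3),.05))
print(atz("side",(301.2,264.4),.05),atz("side",(270,265.9),.078),atz("side",(265.1,247),.124))
i=cv2.imread("pics/top0.png")[190:310,230:390]; cv2.imwrite("pics/top0c.png",cv2.resize(i,None,fx=5,fy=5,interpolation=cv2.INTER_CUBIC))
i=cv2.imread("pics/side0.png")[200:320,210:370]; cv2.imwrite("pics/side0c.png",cv2.resize(i,None,fx=5,fy=5,interpolation=cv2.INTER_CUBIC))
E
```

```text
seat [0.5106 0.0038 0.0874]
mark [0.5616 0.0299 0.0636]
bar [0.508  0.0104 0.1229]
nut [0.5103 0.0046 0.0955]
pep [ 0.6109 -0.0925  0.0017]
mug [ 0.5267  0.2107 -0.0021]
[0.5119 0.0037 0.078 ] [0.5116 0.0102 0.124 ]
[0.5572 0.0306 0.05  ]
[0.5685 0.0485 0.05  ] [0.5098 0.0171 0.078 ] [0.5043 0.009  0.124 ]
```

View pics/top0c.png

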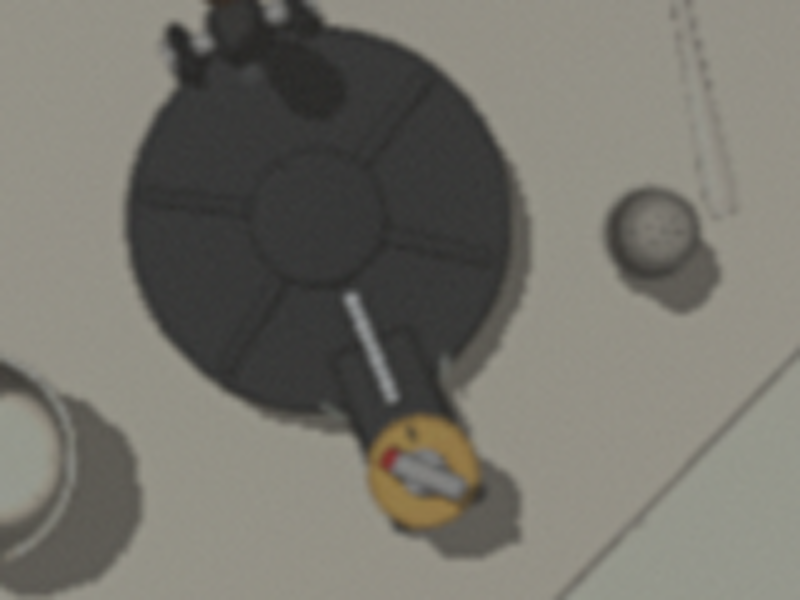

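View pics/side0c.png

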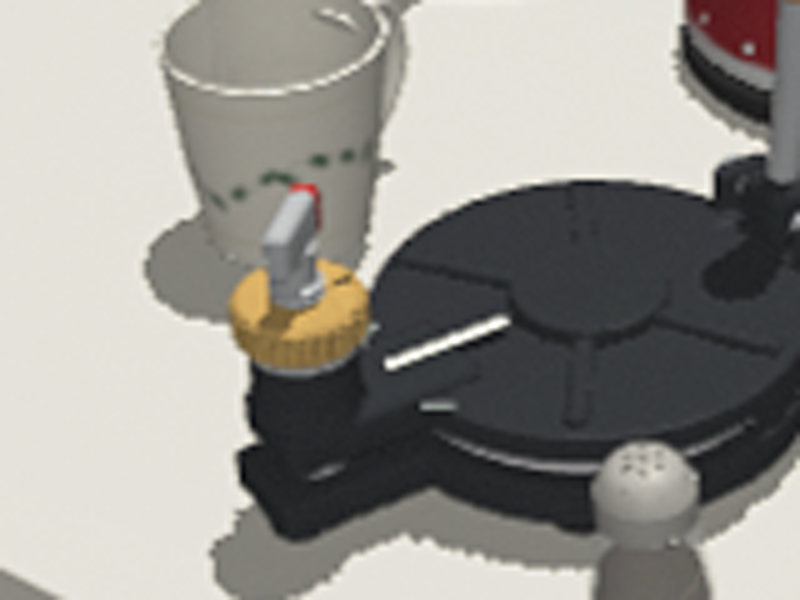

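```bash
python3 - <<'E'
from h import *
np.set_printoptions(precision=4,suppress=True)
T=lambda x,y:(230+x/5-.4,190+y/5-.4); S=lambda x,y:(210+x/5-.4,200+y/5-.4)
a=atz("top",T(350,292),.051);b=atz("top",T(394,402),.053)
print("line top",a,b,np.arctan2(*(a-b)[1::-1]))
c=atz("side",S(510,320),.051);d=atz("side",S(388,366),.052)
print("line side",c,d,np.arctan2(*(c-d)[1::-1]))
r=atz("top",T(386,457),.133);e=atz("top",T(468,493),.133)
print("bar top",r,e,(r+e)/2,np.arctan2(*(r-e)[1::-1]),np.linalg.norm(r-e))
r=atz("side",S(305,188),.133);e=atz("side",S(283,238),.133)
print("bar side",r,e,(r+e)/2,np.arctan2(*(r-e)[1::-1]))
# nut disc centres & plate
n=atz("top",T(425,472),.103); print("nut",n)
p=atz("top",T(320,218),.05);print("lid ctr",p)
# lever top
for uv in((271,180),): print("lever top",atz("top",uv,.238))
print("side nut",tri([("top",T(425,471)),("side",S(300,300))]))
E
```

```text
line top [0.5859 0.0379 0.051 ] [0.5383 0.0193 0.053 ] 0.3717852830733515
line side [0.5874 0.0454 0.051 ] [0.5396 0.0256 0.052 ] 0.39306199440446704
bar top [0.5157 0.0223 0.133 ] [ 0.5009 -0.0106  0.133 ] [0.5083 0.0059 0.133 ] 1.1475374384817594 0.03604802806931094
bar side [0.5158 0.0235 0.133 ] [ 0.5055 -0.0056  0.133 ] [0.5107 0.0089 0.133 ] 1.229645151318821
nut [0.509  0.0065 0.103 ]
lid ctr [0.618  0.0506 0.05  ]
lever top [0.7046 0.0863 0.238 ]
side nut [0.5095 0.0065 0.0988]
```

The top view shows the bar at about (315,285) with its red end up-left and the white line from (300,248) to (309,270). In the side view the bar stands above the brass nut at about (269,247). The axis is near (0.510, 0.0065), the line points at about 0.385 rad and the bar at about 1.16 rad, so the joint is near -0.78.

Next I move over the axis.

>>> play_rows([
  {"slide":[-4.05,4.02,0],"claw":1},
  {"slide":[-4.05,4.02,0],"claw":1},
  {"slide":[-4.05,4.02,0],"claw":1},
  {"slide":[-4.05,4.02,0],"claw":1},
  {"slide":[-4.05,4.02,0],"claw":1},
  {"slide":[-4.05,4.02,0],"claw":1},
  {"slide":[-4.05,4.02,0],"claw":1},
  {"slide":[-4.05,4.02,0],"claw":1},
  {"slide":[-4.05,4.02,0],"claw":1},
  {"slide":[-4.05,4.02,0],"claw":1},
  {"slide":[-4.05,4.02,0],"claw":1},
  {"slide":[-4.05,4.02,0],"claw":1},
  {"slide":[0,0,0],"claw":1},
])

```text
invalid input at $.moves[0]: expected keys turn, slide, claw
```

>>> play_rows([
  {"turn":[0,0,0.167],"claw":1},
  {"turn":[0,0,0.167],"claw":1},
  {"turn":[0,0,0.167],"claw":1},
  {"turn":[0,0,0.167],"claw":1},
  {"turn":[0,0,0.167],"claw":1},
  {"turn":[0,0,0.167],"claw":1},
  {"turn":[0,0,0.167],"claw":1},
  {"turn":[0,0,0.167],"claw":1},
  {"turn":[0,0,0.167],"claw":1},
  {"turn":[0,0,0.167],"claw":1},
  {"claw":1},
])

```text
invalid input at $.moves[0]: expected keys turn, slide, claw
```

```bash
cat >> h.py <<'E'
def st():
    s=sensors.sense(); R=cv2.Rodrigues(np.array(s["orientation"],float))[0]
    print("t",round(s["t"],2),"pos",s["ee_pos"],"yaw",np.arctan2(R[1,0],R[0,0]),"tilt",R[:2,2],"F",s["ft_force"],"M",s["wrist_torque"],"op",s["opening"],"q",s["joint_positions"])
    return s,R
def rel(P,yaw=None):
    s,R=st(); print("tool slide cm",R.T@(np.array(P)-s["ee_pos"])*100)
E
python3 - <<'E'
from h import *
np.set_printoptions(precision=4,suppress=True)
rel([.51,.0065,.108])
save("side","side1.png")
E
```

```text
t 0.7 pos [0.2006 0.6183 0.2313] yaw 1.257025759698303 tilt [-0.  0.] F [ 0.5133 -0.6726 -0.2294] M [ 0.0104 -0.0257  0.0083] op 0.08531510626107429 q [-1.3232  0.5364 -0.0044  1.5379  0.0026  1.0673 -0.0712]
tool slide cm [-48.6419  48.3093  12.3283]
```

>>> play_rows([
  {"turn":[0,0,0],"slide":[-4.05,4.02,0],"claw":1},
  {"turn":[0,0,0],"slide":[-4.05,4.02,0],"claw":1},
  {"turn":[0,0,0],"slide":[-4.05,4.02,0],"claw":1},
  {"turn":[0,0,0],"slide":[-4.05,4.02,0],"claw":1},
  {"turn":[0,0,0],"slide":[-4.05,4.02,0],"claw":1},
  {"turn":[0,0,0],"slide":[-4.05,4.02,0],"claw":1},
  {"turn":[0,0,0],"slide":[-4.05,4.02,0],"claw":1},
  {"turn":[0,0,0],"slide":[-4.05,4.02,0],"claw":1},
  {"turn":[0,0,0],"slide":[-4.05,4.02,0],"claw":1},
  {"turn":[0,0,0],"slide":[-4.05,4.02,0],"claw":1},
  {"turn":[0,0,0],"slide":[-4.05,4.02,0],"claw":1},
  {"turn":[0,0,0],"slide":[-4.05,4.02,0],"claw":1},
  {"turn":[0,0,0],"slide":[0,0,0],"claw":1},
])

```text
t: 2.38
ee_pos: [0.5109, 0.0021, 0.2317]
orientation: [2.546, 1.835, 0.0]
ft_force: [-0.8, 0.9, 0.4]
opening: 0.0853
```

>>> play_rows([
  {"turn":[0,0,0.167],"slide":[0,0,0],"claw":1},
  {"turn":[0,0,0.167],"slide":[0,0,0],"claw":1},
  {"turn":[0,0,0.167],"slide":[0,0,0],"claw":1},
  {"turn":[0,0,0.167],"slide":[0,0,0],"claw":1},
  {"turn":[0,0,0.167],"slide":[0,0,0],"claw":1},
  {"turn":[0,0,0.167],"slide":[0,0,0],"claw":1},
  {"turn":[0,0,0.167],"slide":[0,0,0],"claw":1},
  {"turn":[0,0,0.167],"slide":[0,0,0],"claw":1},
  {"turn":[0,0,0.167],"slide":[0,0,0],"claw":1},
  {"turn":[0,0,0.167],"slide":[0,0,0],"claw":1},
  {"turn":[0,0,0],"slide":[0,0,0],"claw":1},
])

```text
t: 3.75
ee_pos: [0.5092, 0.0082, 0.2312]
orientation: [-3.076, 0.64, 0.001]
ft_force: [0.6, 0.8, 0.4]
opening: 0.0853
```

```bash
python3 - <<'E'
from h import *
np.set_printoptions(precision=4,suppress=True)
rel([.51,.0065,.108])
save("side","side1.png")
E
```

```text
t 3.75 pos [0.5092 0.0082 0.2312] yaw -0.41017579832768675 tilt [-0.0003  0.0003] F [0.6358 0.7754 0.4052] M [-0.0685  0.0263 -0.029 ] op 0.08530801845539485 q [-0.6202  0.34    0.6389  1.9348 -0.2482  0.9453 -0.2721]
tool slide cm [ 0.1432  0.1219 12.3229]
```

View pics/side1.png

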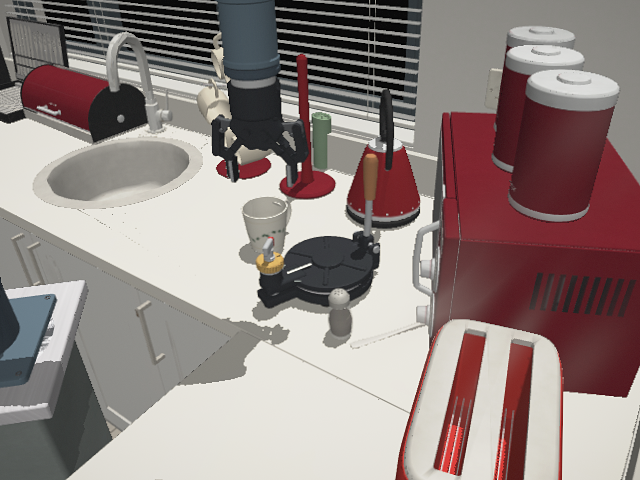

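The gripper is centred at about column 268, directly over the bar at (269,247). I descend and close on the bar.

>>> play_rows([
  {"turn":[0,0,0],"slide":[0.14,0.12,3],"claw":1},
  {"turn":[0,0,0],"slide":[0,0,3],"claw":1},
  {"turn":[0,0,0],"slide":[0,0,3],"claw":0.4},
  {"turn":[0,0,0],"slide":[0,0,2],"claw":0},
  {"turn":[0,0,0],"slide":[0,0,1.2],"claw":-0.3},
  {"turn":[0,0,0],"slide":[0,0,0],"claw":-0.3},
  {"turn":[0,0,0],"slide":[0,0,0],"claw":-0.3},
])

```text
t: 4.68
ee_pos: [0.5109, 0.0054, 0.11]
orientation: [-3.075, 0.643, -0.002]
ft_force: [0.2, -0.3, 0.6]
opening: 0.0298
```

```bash
python3 - <<'E'
from h import *
np.set_printoptions(precision=4,suppress=True)
rel([.51,.0065,.108])
i=save("side","side2.png")
cv2.imwrite("pics/side2c.png",cv2.resize(i[180:300,190:350,::-1],None,fx=5,fy=5,interpolation=cv2.INTER_CUBIC))
E
```

```text
t 4.67 pos [0.5109 0.0054 0.11  ] yaw -0.41238234221681214 tilt [0.0013 0.0002] F [ 0.2075 -0.308   0.5985] M [-0.0052 -0.0206  0.    ] op 0.02981216411491885 q [-0.5097  0.532   0.5272  2.019  -0.4112  0.6931 -0.1337]
tool slide cm [-0.1237 -0.061   0.2027]
```

View pics/side2c.png

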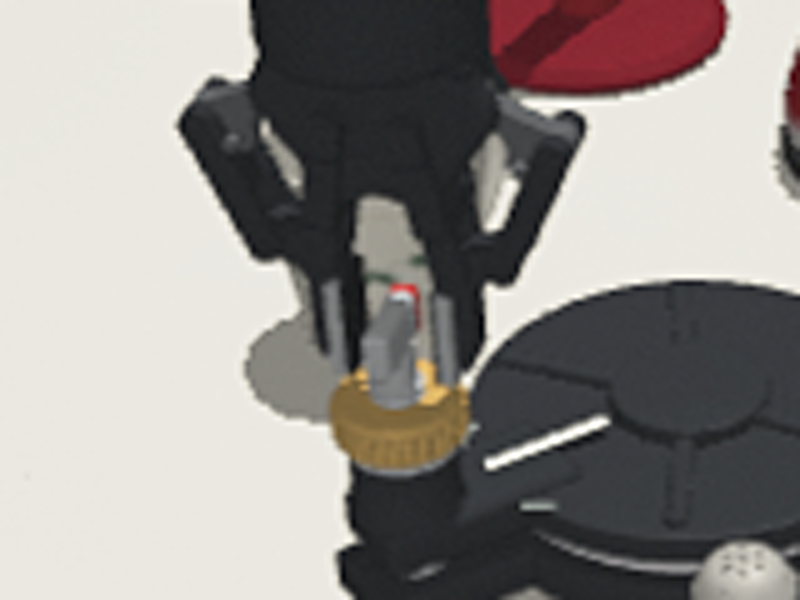

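The pads straddle the bar centrally, with the bar at crop (393,340), and the tips are above the nut. I close now.

>>> play_rows([
  {"turn":[0,0,0],"slide":[0,0,0],"claw":-1},
  {"turn":[0,0,0],"slide":[0,0,0],"claw":-1},
  {"turn":[0,0,0],"slide":[0,0,0],"claw":-1},
  {"turn":[0,0,0],"slide":[0,0,0],"claw":-1},
])

```text
t: 5.22
ee_pos: [0.508, 0.0067, 0.1099]
orientation: [-3.074, 0.642, 0.008]
ft_force: [-8.3, 1.7, 11.8]
opening: 0.0146
```

```bash
python3 - <<'E'
from h import *
np.set_printoptions(precision=4,suppress=True)
rel([.51,.0065,.108])
E
```

```text
t 5.22 pos [0.508  0.0067 0.1099] yaw -0.4120227299892924 tilt [-0.0045  0.0026] F [-8.3453  1.7412 11.8017] M [ 0.6591  1.9282 -0.0146] op 0.014633937162918349 q [-0.5104  0.5308  0.5264  2.0213 -0.4117  0.6978 -0.1339]
tool slide cm [ 0.1878 -0.0595  0.1851]
```

The opening stopped at 14.6 mm, so the tips are on the 15-20 mm stem below the bar and not on the bar. I open, raise by 8 mm and re-centre with the offset I just felt.

>>> play_rows([
  {"turn":[0,0,0],"slide":[0,0,0],"claw":-0.3},
  {"turn":[0,0,0],"slide":[0,0,0],"claw":-0.3},
  {"turn":[0,0,0],"slide":[-0.25,0,-0.8],"claw":-0.3},
  {"turn":[0,0,0],"slide":[0,0,0],"claw":-0.3},
])

```text
t: 5.72
ee_pos: [0.5085, 0.0065, 0.1181]
orientation: [-3.074, 0.644, -0.002]
ft_force: [0.6, 0.1, 0.0]
opening: 0.0301
```

```bash
python3 - <<'E'
from h import *
np.set_printoptions(precision=4,suppress=True)
rel([.5083,.0065,.118])
E
```

```text
t 5.72 pos [0.5085 0.0065 0.1181] yaw -0.4129350137997033 tilt [0.0015 0.0002] F [0.6284 0.1103 0.0135] M [-0.0058  0.0079  0.0359] op 0.030065666319754228 q [-0.5221  0.5152  0.5382  2.0216 -0.3999  0.7062 -0.1452]
tool slide cm [-0.0215  0.006   0.006 ]
```

>>> play_rows([
  {"turn":[0,0,0],"slide":[0,0,0],"claw":-1},
  {"turn":[0,0,0],"slide":[0,0,0],"claw":-1},
  {"turn":[0,0,0],"slide":[0,0,0],"claw":-1},
  {"turn":[0,0,0],"slide":[0,0,0],"claw":-1},
  {"turn":[0,0,0],"slide":[0,0,0],"claw":-1},
])

```text
t: 6.35
ee_pos: [0.5077, 0.0067, 0.1176]
orientation: [-3.074, 0.644, 0.001]
ft_force: [-2.8, 0.7, 7.1]
opening: 0.0079
```

```bash
python3 - <<'E'
from h import *
np.set_printoptions(precision=4,suppress=True)
rel([.5083,.0065,.118])
i=save("side","side3.png")
cv2.imwrite("pics/side3c.png",cv2.resize(i[180:300,190:350,::-1],None,fx=5,fy=5,interpolation=cv2.INTER_CUBIC))
E
```

```text
t 6.35 pos [0.5077 0.0067 0.1176] yaw -0.4129924950019204 tilt [-0.0007  0.0007] F [-2.7591  0.6912  7.1404] M [ 0.1179  0.4684 -0.0489] op 0.007903519272330031 q [-0.5216  0.5159  0.5374  2.0219 -0.4003  0.7074 -0.145 ]
tool slide cm [ 0.0575 -0.0073 -0.0443]
```

View pics/side3c.png

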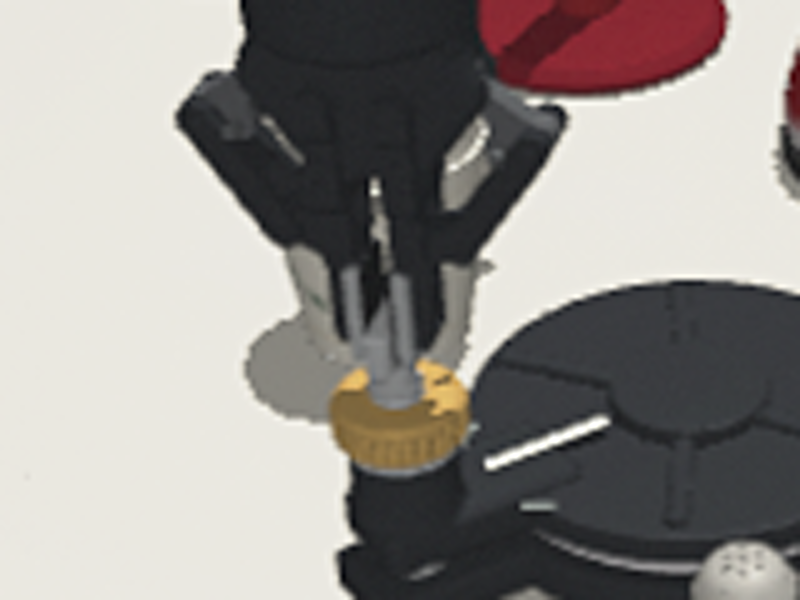

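The opening is 7.9 mm and the pads hold the bar. I turn it 0.773 rad clockwise, sinking about 0.5 mm.

>>> play_rows([
  {"turn":[0,0,0.11],"slide":[0,0,0.007],"claw":-1},
  {"turn":[0,0,0.11],"slide":[0,0,0.007],"claw":-1},
  {"turn":[0,0,0.11],"slide":[0,0,0.007],"claw":-1},
  {"turn":[0,0,0.11],"slide":[0,0,0.007],"claw":-1},
  {"turn":[0,0,0.11],"slide":[0,0,0.007],"claw":-1},
  {"turn":[0,0,0.11],"slide":[0,0,0.007],"claw":-1},
  {"turn":[0,0,0.11],"slide":[0,0,0.007],"claw":-1},
  {"turn":[0,0,0],"slide":[0,0,0],"claw":-1},
  {"turn":[0,0,0],"slide":[0,0,0],"claw":-1},
])

```text
t: 7.52
ee_pos: [0.5074, 0.0069, 0.117]
orientation: [-2.608, 1.752, 0.003]
ft_force: [-5.1, 1.4, 8.5]
opening: 0.0085
```

```bash
python3 - <<'E'
from h import *
np.set_printoptions(precision=4,suppress=True)
rel([.5083,.0065,.118])
i=save("side","side4.png")
cv2.imwrite("pics/side4c.png",cv2.resize(i[180:300,190:350,::-1],None,fx=5,fy=5,interpolation=cv2.INTER_CUBIC))
E
```

```text
t 7.53 pos [0.5074 0.0069 0.117 ] yaw -1.1829535721827318 tilt [-0.0015  0.0013] F [-5.1242  1.4277  8.5355] M [ 0.3431  0.8263 -0.1072] op 0.008487223409973375 q [-0.6662  0.575   0.7385  2.0296 -0.5683  0.751  -0.7594]
tool slide cm [ 0.076  -0.0674 -0.0958]
```

View pics/side4c.png

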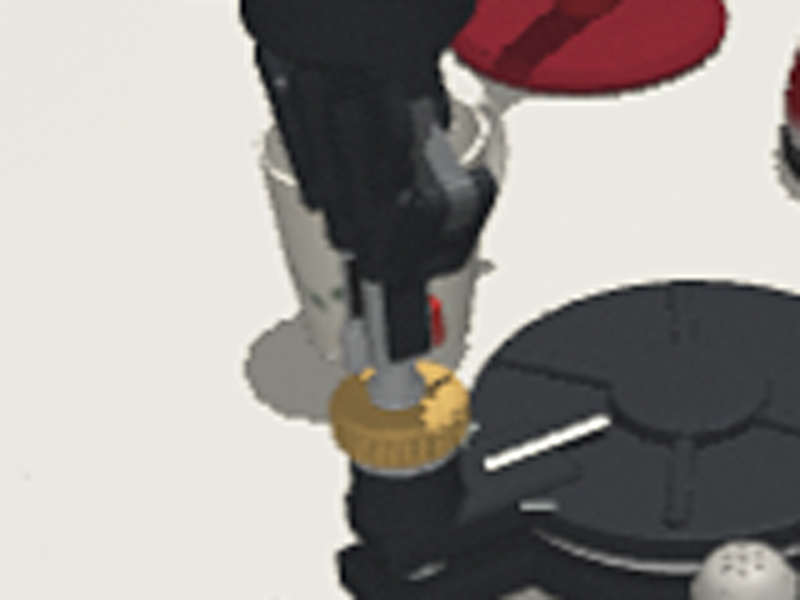

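The bar has turned and its red end now points up-right towards the lid. I release, raise and check the angle.

>>> play_rows([
  {"turn":[0,0,0],"slide":[0,0,0],"claw":0},
  {"turn":[0,0,0],"slide":[0,0,0],"claw":0.5},
  {"turn":[0,0,0],"slide":[0,0,0],"claw":1},
  {"turn":[0,0,0],"slide":[0,0,-3],"claw":1},
  {"turn":[0,0,0],"slide":[0,0,-5],"claw":1},
  {"turn":[0,0,0],"slide":[0,0,-5],"claw":1},
  {"turn":[0,0,0],"slide":[0,0,0],"claw":1},
])

```text
t: 8.45
ee_pos: [0.5104, 0.0062, 0.25]
orientation: [-2.604, 1.749, -0.007]
ft_force: [-0.1, 1.5, -0.2]
opening: 0.0856
```

```bash
python3 - <<'E'
from h import *
np.set_printoptions(precision=4,suppress=True)
st()
i=save("side","side5.png")
cv2.imwrite("pics/side5c.png",cv2.resize(i[230:290,240:320,::-1],None,fx=10,fy=10,interpolation=cv2.INTER_CUBIC))
i=save("top","top5.png")
cv2.imwrite("pics/top5c.png",cv2.resize(i[190:310,230:390,::-1],None,fx=5,fy=5,interpolation=cv2.INTER_CUBIC))
E
```

```text
t 8.45 pos [0.5104 0.0062 0.25  ] yaw -1.183055510765107 tilt [0.0066 0.0015] F [-0.13    1.4995 -0.2222] M [ 0.029  -0.      0.0112] op 0.08557234671102472 q [-0.8278  0.3788  0.9238  1.9266 -0.3598  1.0032 -0.9252]
```

View pics/side5c.png

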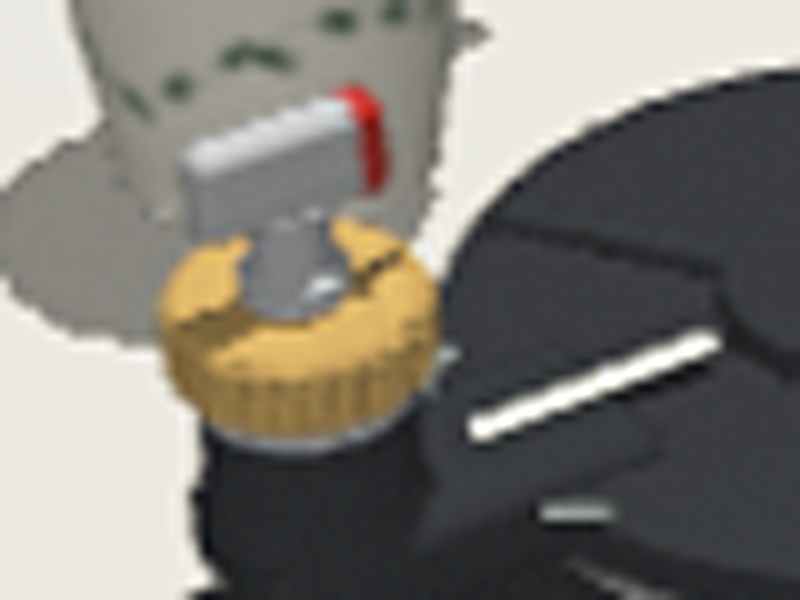

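View pics/top5c.png

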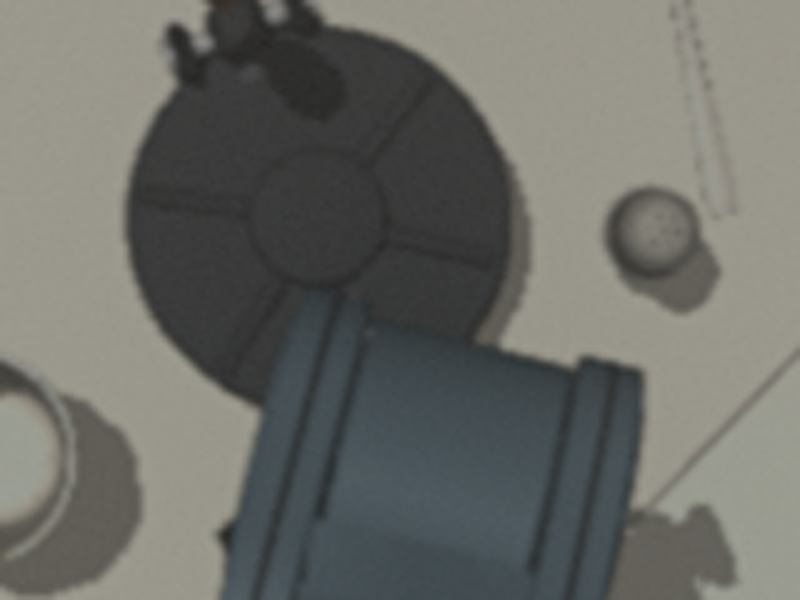

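```bash
python3 - <<'E'
from h import *
np.set_printoptions(precision=4,suppress=True)
S=lambda x,y:(240+x/10-.45,230+y/10-.45)
for a,b,z in(((195,178),(370,120),.1325),((188,155),(348,95),.1325),((475,430),(715,340),.051),((470,440),(718,350),.051),((470,420),(710,330),.051)):
    p=atz("side",S(*a),z);q=atz("side",S(*b),z);print(p,q,(p+q)/2,np.arctan2(*(q-p)[1::-1]),np.linalg.norm(q-p))
# predicted pixel of bar for line angle
for th in(.34,.385,.43):
    c=np.array([.509,.0068,.1325]); u=np.array([np.cos(th),np.sin(th),0]); n=np.array([np.sin(th),-np.cos(th),0])
    print(th,[((proj("side",c+s*u*.018+w*n*.005)-[240,230])*10+4.5).round(0) for s in(-1,1) for w in(-1,1)])
c=np.array([.5085,.0065])
for uv in((300.0-.4+0,248.4-.0),): print(np.arctan2(*(atz("top",(299.6,248),.051)[:2]-c)[::-1]))
E
```

```text
[ 0.4938 -0.0026  0.1325] [0.5243 0.0085 0.1325] [0.5091 0.0029 0.1325] 0.34864735634952015 0.032463538891093754
[0.4932 0.0046 0.1325] [0.5215 0.017  0.1325] [0.5074 0.0108 0.1325] 0.41513717857468463 0.03089622270682181
[0.5396 0.0278 0.051 ] [0.5865 0.0458 0.051 ] [0.563  0.0368 0.051 ] 0.3671565595962989 0.0502282351178803
[0.5383 0.0249 0.051 ] [0.5865 0.0426 0.051 ] [0.5624 0.0338 0.051 ] 0.35034777707772524 0.05128386835605553
[0.5391 0.031  0.051 ] [0.5861 0.0491 0.051 ] [0.5626 0.04   0.051 ] 0.36854270509555825 0.05037941146575111
0.34 [array([170., 154.]), array([195., 182.]), array([364.,  91.]), array([390., 119.])]
0.385 [array([171., 157.]), array([198., 184.]), array([361.,  90.]), array([389., 116.])]
0.43 [array([172., 159.]), array([202., 186.]), array([357.,  88.]), array([387., 114.])]
0.38527685615364543
```

```bash
python3 - <<'E'
from h import *
for n,f,(x0,x1,y0,y1),th in(("top","top0.png",(297,311,246,273),130),("side","side5.png",(285,314,262,276),150)):
    g=cv2.imread("pics/"+f).min(2)[y0:y1,x0:x1]; m=(g>th).astype(np.uint8)
    k,l,s,_=cv2.connectedComponentsWithStats(m); j=1+np.argmax(s[1:,4]); v,u=np.nonzero(l==j); print(s[j])
    P=np.array([atz(n,(a+x0,b+y0),.051)[:2] for a,b in zip(u,v)]); c=P.mean(0); d=np.linalg.svd(P-c)[2][0]; d*=np.sign(d[0])
    # where does line pass the axis x
    print(n,c,np.arctan2(d[1],d[0]),"y at x=.5085",c[1]+(.5085-c[0])*d[1]/d[0], "from axis", np.arctan2(c[1]-.0065,c[0]-.5085))
E
```

```text
[5 8 2 4 4]
top [0.56964961 0.03176632] 0.38393443894057283 y at x=.5085 0.007062976052179898 from axis 0.39182387342872316
[ 2  1 25 11 56]
side [0.56244154 0.03695972] 0.3782984004579007 y at x=.5085 0.01552114035869838 from axis 0.5140441117036856
```

The bar is at about 0.385 rad and the line at about 0.38 rad, so they agree within about 1°. Next I wind the wrist back anticlockwise to get enough turning range for the nut.

>>> play_rows([
  {"turn":[0,0,-0.174],"slide":[0,0,0],"claw":1},
  {"turn":[0,0,-0.174],"slide":[0,0,0],"claw":1},
  {"turn":[0,0,-0.174],"slide":[0,0,0],"claw":1},
  {"turn":[0,0,-0.174],"slide":[0,0,0],"claw":1},
  {"turn":[0,0,-0.174],"slide":[0,0,0],"claw":1},
  {"turn":[0,0,-0.174],"slide":[0,0,0],"claw":1},
  {"turn":[0,0,-0.174],"slide":[0,0,0],"claw":1},
  {"turn":[0,0,-0.174],"slide":[0,0,0],"claw":1},
  {"turn":[0,0,-0.174],"slide":[0,0,0],"claw":1},
  {"turn":[0,0,-0.174],"slide":[0,0,0],"claw":1},
  {"turn":[0,0,-0.174],"slide":[0,0,0],"claw":1},
  {"turn":[0,0,-0.174],"slide":[0,0,0],"claw":1},
  {"turn":[0,0,-0.174],"slide":[0,0,0],"claw":1},
  {"turn":[0,0,-0.174],"slide":[0,0,0],"claw":1},
  {"turn":[0,0,-0.174],"slide":[0,0,0],"claw":1},
  {"turn":[0,0,-0.174],"slide":[0,0,0],"claw":1},
  {"turn":[0,0,-0.174],"slide":[0,0,0],"claw":1},
  {"turn":[0,0,-0.174],"slide":[0,0,0],"claw":1},
  {"turn":[0,0,-0.174],"slide":[0,0,0],"claw":1},
  {"turn":[0,0,0],"slide":[0,0,0],"claw":1},
])

```text
t: 11.05
ee_pos: [0.507, 0.0064, 0.2453]
orientation: [-1.533, -2.739, 0.002]
ft_force: [-0.4, 0.1, -0.5]
opening: 0.0854
```

```bash
python3 - <<'E'
from h import *
np.set_printoptions(precision=4,suppress=True)
rel([.5076,.0069,.068])
i=save("side","side6.png")
E
```

```text
t 11.05 pos [0.507  0.0064 0.2453] yaw 2.1214458159552083 tilt [-0.003   0.0001] F [-0.4412  0.1335 -0.5397] M [-0.0056 -0.0149 -0.0596] op 0.08539786867531193 q [-0.2955  0.2788  0.2335  1.9062 -0.0777  0.9682  2.095 ]
tool slide cm [-0.0197  0.1267 17.7282]
```

View pics/side6.png

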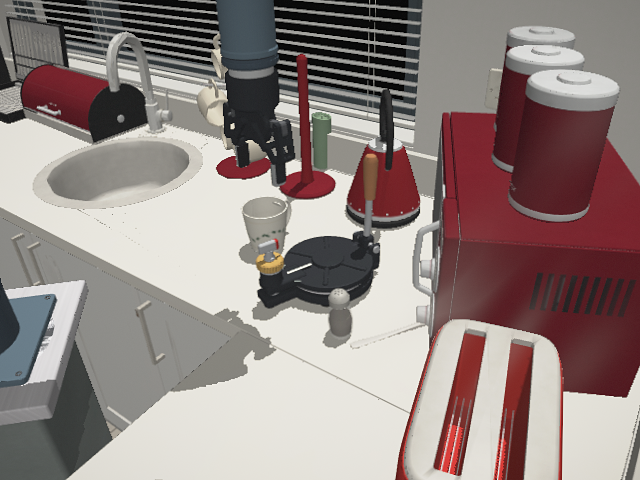

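The gripper is centred over the nut. I lower it around the nut.

>>> play_rows([
  {"turn":[0,0,0],"slide":[0,0.12,4],"claw":1},
  {"turn":[0,0,0],"slide":[0,0,4],"claw":1},
  {"turn":[0,0,0],"slide":[0,0,3],"claw":1},
  {"turn":[0,0,0],"slide":[0,0,2.5],"claw":1},
  {"turn":[0,0,0],"slide":[0,0,0],"claw":1},
  {"turn":[0,0,0],"slide":[0,0,0],"claw":1},
])

```text
t: 11.85
ee_pos: [0.5094, 0.007, 0.1124]
orientation: [1.533, 2.741, 0.0]
ft_force: [-0.0, 0.8, 0.4]
opening: 0.0855
```

```bash
python3 - <<'E'
from h import *
np.set_printoptions(precision=4,suppress=True)
rel([.5076,.0069,.068])
i=save("side","side7.png")
cv2.imwrite("pics/side7c.png",cv2.resize(i[180:300,190:350,::-1],None,fx=5,fy=5,interpolation=cv2.INTER_CUBIC))
E
```

```text
t 11.85 pos [0.5094 0.007  0.1124] yaw 2.1215919034883823 tilt [ 0.0006 -0.    ] F [-0.0183  0.7504  0.3962] M [-0.0439 -0.0539 -0.0473] op 0.0854931950109829 q [-0.2581  0.4792  0.1956  2.0066 -0.1451  0.6681  2.1517]
tool slide cm [ 0.0859 -0.1655  4.439 ]
```

View pics/side7c.png

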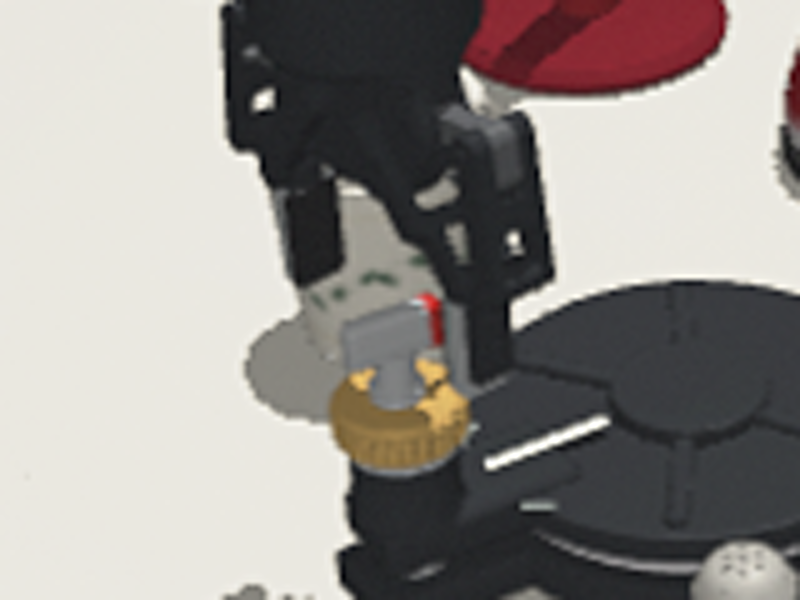

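>>> play_rows([
  {"turn":[0,0,0],"slide":[0.09,-0.15,1.5],"claw":1},
  {"turn":[0,0,0],"slide":[0,0,1.5],"claw":1},
  {"turn":[0,0,0],"slide":[0,0,1.3],"claw":1},
  {"turn":[0,0,0],"slide":[0,0,0],"claw":0.4},
  {"turn":[0,0,0],"slide":[0,0,0],"claw":0.4},
  {"turn":[0,0,0],"slide":[0,0,0],"claw":0.4},
])

```text
t: 12.65
ee_pos: [0.5077, 0.007, 0.0692]
orientation: [1.531, 2.742, 0.001]
ft_force: [0.0, -0.2, -0.5]
opening: 0.06
```

```bash
python3 - <<'E'
from h import *
np.set_printoptions(precision=4,suppress=True)
rel([.5076,.0069,.069])
i=save("side","side8.png")
cv2.imwrite("pics/side8c.png",cv2.resize(i[180:300,190:350,::-1],None,fx=5,fy=5,interpolation=cv2.INTER_CUBIC))
E
```

```text
t 12.65 pos [0.5077 0.007  0.0692] yaw 2.1229294213862477 tilt [0.0009 0.0001] F [ 0.0396 -0.2286 -0.4642] M [-0.      0.0083  0.025 ] op 0.05995979149692823 q [-0.2396  0.554   0.173   2.0266 -0.1678  0.5732  2.1722]
tool slide cm [-0.0077 -0.0138  0.021 ]
```

View pics/side8c.png

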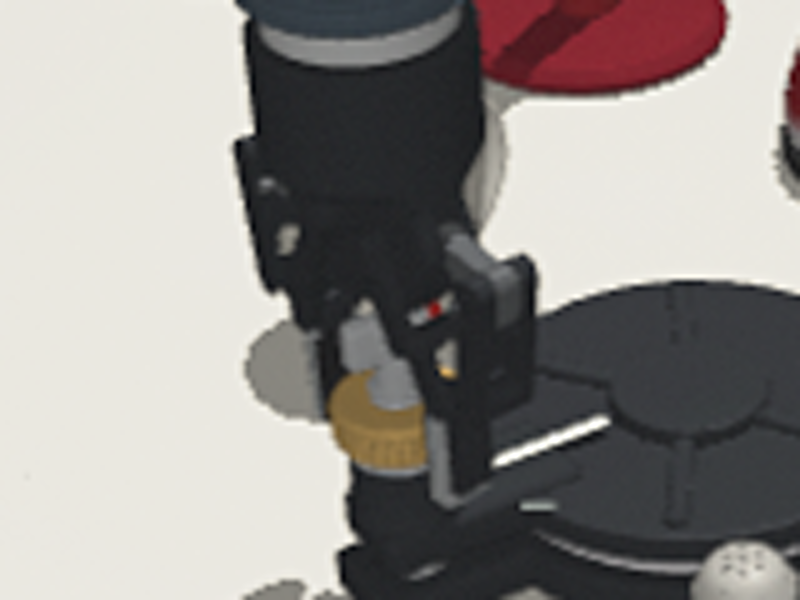

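The pads are level with the nut on both sides and nothing is touching. I close.

>>> play_rows([
  {"turn":[0,0,0],"slide":[0,0,0],"claw":0},
  {"turn":[0,0,0],"slide":[0,0,0],"claw":0},
  {"turn":[0,0,0],"slide":[0,0,0],"claw":-0.2},
  {"turn":[0,0,0],"slide":[0,0,0],"claw":-0.2},
])

```text
t: 13.2
ee_pos: [0.5076, 0.007, 0.0695]
orientation: [1.531, 2.742, 0.001]
ft_force: [-1.6, 0.0, 5.2]
opening: 0.0466
```

```bash
python3 - <<'E'
from h import *
np.set_printoptions(precision=4,suppress=True)
rel([.5076,.0069,.069])
E
```

```text
t 13.2 pos [0.5076 0.007  0.0695] yaw 2.122984072875065 tilt [0.0008 0.0002] F [-1.6167  0.0247  5.2317] M [-0.0534  0.2144  0.0029] op 0.04657285804300659 q [-0.2396  0.5535  0.1731  2.0266 -0.1677  0.5738  2.1722]
tool slide cm [-0.0102 -0.0074  0.0481]
```

The nut is held at 46.6 mm and centred to 0.1 mm. I turn it 1.36 rad; touch cannot come before about 1.9 rad.

>>> play_rows([
  {"turn":[0,0,0.17],"slide":[0,0,0.011],"claw":-1},
  {"turn":[0,0,0.17],"slide":[0,0,0.011],"claw":-1},
  {"turn":[0,0,0.17],"slide":[0,0,0.011],"claw":-1},
  {"turn":[0,0,0.17],"slide":[0,0,0.011],"claw":-1},
  {"turn":[0,0,0.17],"slide":[0,0,0.011],"claw":-1},
  {"turn":[0,0,0.17],"slide":[0,0,0.011],"claw":-1},
  {"turn":[0,0,0.17],"slide":[0,0,0.011],"claw":-1},
  {"turn":[0,0,0.17],"slide":[0,0,0.011],"claw":-1},
])

```text
t: 14.2
ee_pos: [0.5077, 0.0076, 0.0686]
orientation: [-2.918, -1.162, -0.002]
ft_force: [-1.1, 1.0, 6.1]
opening: 0.0466
```

```bash
python3 - <<'E'
from h import *
np.set_printoptions(precision=4,suppress=True)
rel([.5076,.0069,.0686])
i=save("side","side9.png")
cv2.imwrite("pics/side9c.png",cv2.resize(i[180:300,190:350,::-1],None,fx=5,fy=5,interpolation=cv2.INTER_CUBIC))
E
```

```text
t 14.2 pos [0.5077 0.0076 0.0686] yaw 0.757883516957412 tilt [0.0008 0.0011] F [-1.1038  0.9518  6.1004] M [0.1352 0.3486 0.0312] op 0.04658909146305584 q [-0.5135  0.6127  0.53    2.0421 -0.5258  0.6202  1.1323]
tool slide cm [-0.0531  0.043   0.0019]
```

View pics/side9c.png

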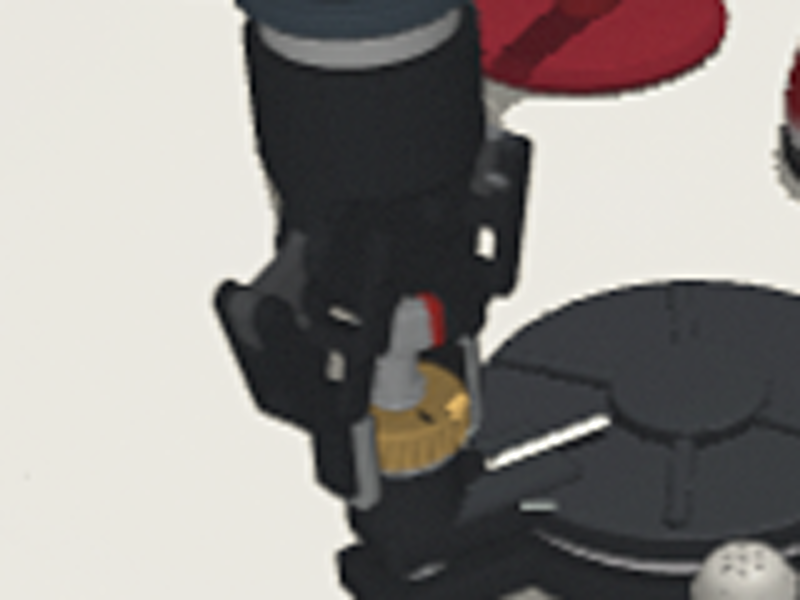

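>>> play_rows([
  {"turn":[0,0,0.15],"slide":[0,0,0.01],"claw":-1},
  {"turn":[0,0,0.15],"slide":[0,0,0.01],"claw":-1},
  {"turn":[0,0,0.15],"slide":[0,0,0.01],"claw":-1},
])

```text
t: 14.62
ee_pos: [0.5079, 0.0077, 0.0683]
orientation: [-3.103, -0.483, -0.002]
ft_force: [-1.3, 1.2, 4.7]
opening: 0.0462
```

```bash
python3 - <<'E'
from h import *
np.set_printoptions(precision=4,suppress=True)
rel([.5076,.0069,.0684])
E
```

```text
t 14.62 pos [0.5079 0.0077 0.0683] yaw 0.30875729515981576 tilt [0.0011 0.0013] F [-1.3358  1.2072  4.7029] M [0.1937 0.2097 0.0798] op 0.04616301040592762 q [-0.5967  0.6481  0.645   2.0463 -0.6422  0.6533  0.7878]
tool slide cm [-0.0485  0.0697 -0.007 ]
```

>>> play_rows([
  {"turn":[0,0,0.1],"slide":[0,0,0.006],"claw":-1},
  {"turn":[0,0,0.1],"slide":[0,0,0.006],"claw":-1},
])

```text
t: 14.88
ee_pos: [0.508, 0.0077, 0.0682]
orientation: [-3.136, -0.173, -0.002]
ft_force: [-1.0, 1.3, 6.1]
opening: 0.046
```

```bash
python3 - <<'E'
from h import *
np.set_printoptions(precision=4,suppress=True)
rel([.5076,.0069,.0684])
E
```

```text
t 14.88 pos [0.508  0.0077 0.0682] yaw 0.11034984622109477 tilt [0.0012 0.0012] F [-0.9769  1.2967  6.0884] M [0.204  0.1953 0.0231] op 0.046034195151610155 q [-0.6317  0.6666  0.695   2.048  -0.6925  0.6712  0.6343]
tool slide cm [-0.0441  0.0737 -0.0181]
```

>>> play_rows([
  {"turn":[0,0,0.1],"slide":[0,0,0.006],"claw":-1},
  {"turn":[0,0,0.1],"slide":[0,0,0.006],"claw":-1},
])

```text
t: 15.12
ee_pos: [0.5081, 0.0077, 0.0681]
orientation: [-3.137, 0.141, -0.002]
ft_force: [0.2, 1.0, 6.3]
opening: 0.0465
```

```bash
python3 - <<'E'
from h import *
np.set_printoptions(precision=4,suppress=True)
rel([.5076,.0069,.0684])
E
```

```text
t 15.12 pos [0.5081 0.0077 0.0681] yaw -0.08960896316526946 tilt [0.0014 0.0013] F [0.1966 0.9541 6.3174] M [0.2465 0.1499 0.0504] op 0.04650741468569006 q [-0.6654  0.687   0.7444  2.0496 -0.7421  0.6911  0.4783]
tool slide cm [-0.0386  0.0832 -0.0297]
```

>>> play_rows([
  {"turn":[0,0,0.1],"slide":[0,0,0.006],"claw":-1},
  {"turn":[0,0,0.1],"slide":[0,0,0.006],"claw":-1},
])

```text
t: 15.38
ee_pos: [0.5081, 0.0077, 0.068]
orientation: [-3.107, 0.453, -0.002]
ft_force: [-0.5, 1.3, 4.6]
opening: 0.0463
```

```bash
python3 - <<'E'
from h import *
np.set_printoptions(precision=4,suppress=True)
rel([.5076,.0069,.0684])
E
```

```text
t 15.38 pos [0.5081 0.0077 0.068 ] yaw -0.289587852034532 tilt [0.0015 0.0012] F [-0.4768  1.2623  4.6206] M [0.1977 0.0982 0.0538] op 0.046282959174600576 q [-0.6976  0.7091  0.7928  2.0511 -0.7903  0.7131  0.3207]
tool slide cm [-0.0256  0.0885 -0.0427]
```

>>> play_rows([
  {"turn":[0,0,0.1],"slide":[0,0,0.006],"claw":-1},
  {"turn":[0,0,0.1],"slide":[0,0,0.006],"claw":-1},
])

```text
t: 15.62
ee_pos: [0.5082, 0.0077, 0.0678]
orientation: [-3.046, 0.761, -0.002]
ft_force: [0.0, 1.8, 4.4]
opening: 0.0466
```

```bash
python3 - <<'E'
from h import *
np.set_printoptions(precision=4,suppress=True)
rel([.5076,.0069,.0684])
E
```

```text
t 15.62 pos [0.5082 0.0077 0.0678] yaw -0.48960436375061256 tilt [0.0017 0.0012] F [0.0301 1.8221 4.3692] M [ 0.171   0.0365 -0.0046] op 0.046581317468233345 q [-0.728   0.7329  0.8401  2.0524 -0.8371  0.7371  0.1613]
tool slide cm [-0.0186  0.0966 -0.0554]
```

>>> play_rows([
  {"turn":[0,0,0.1],"slide":[0,0,0.006],"claw":-1},
])

```text
t: 15.75
ee_pos: [0.5082, 0.0076, 0.0678]
orientation: [-3.005, 0.912, -0.002]
ft_force: [0.2, 0.9, 4.6]
opening: 0.0466
```

```bash
python3 - <<'E'
from h import *
np.set_printoptions(precision=4,suppress=True)
rel([.5076,.0069,.0684])
E
```

```text
t 15.75 pos [0.5082 0.0076 0.0678] yaw -0.5895855578325713 tilt [0.0017 0.0011] F [0.1833 0.8912 4.6182] M [ 0.0809 -0.044   0.0522] op 0.04656394269874291 q [-0.7426  0.7454  0.8632  2.0531 -0.8598  0.7498  0.0809]
tool slide cm [-0.0118  0.0955 -0.0619]
```

>>> play_rows([
  {"turn":[0,0,0.1],"slide":[0,0,0.006],"claw":-1},
  {"turn":[0,0,0.1],"slide":[0,0,0.006],"claw":-1},
])

```text
t: 16.0
ee_pos: [0.5083, 0.0075, 0.0677]
orientation: [-2.898, 1.208, -0.002]
ft_force: [1.1, 0.7, 4.6]
opening: 0.0464
```

```bash
python3 - <<'E'
from h import *
np.set_printoptions(precision=4,suppress=True)
rel([.5076,.0069,.0684])
i=save("side","side10.png")
cv2.imwrite("pics/side10c.png",cv2.resize(i[180:300,190:350,::-1],None,fx=5,fy=5,interpolation=cv2.INTER_CUBIC))
E
```

```text
t 16.0 pos [0.5083 0.0075 0.0677] yaw -0.7896310984137441 tilt [0.0019 0.0009] F [1.0552 0.7287 4.5709] M [ 0.1536 -0.0286  0.0265] op 0.04643550922649744 q [-0.7701  0.7715  0.9083  2.0543 -0.9039  0.7763 -0.0815]
tool slide cm [-0.0052  0.0958 -0.0747]
```

View pics/side10c.png

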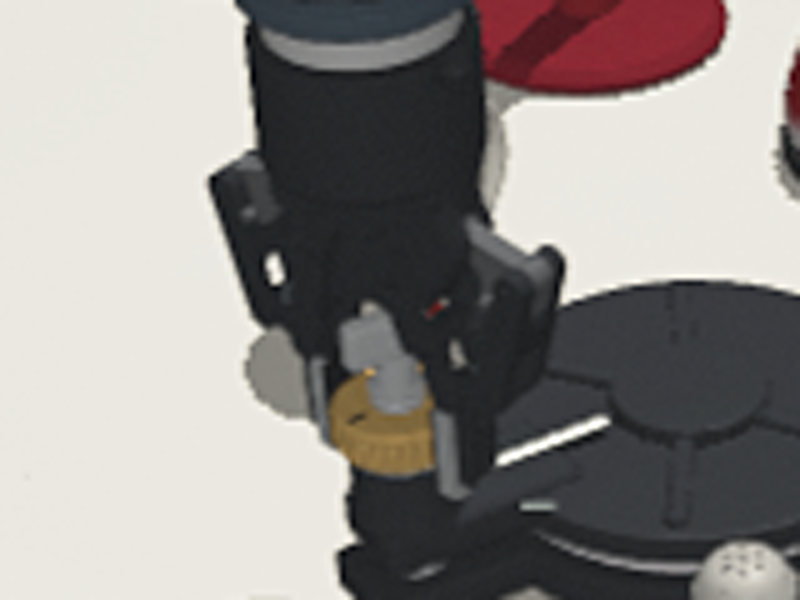

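The nut's mark moves with the grip, now at (355,418) in the crop, so it is turning with the fingers. I carry on in small steps.

>>> play_rows([
  {"turn":[0,0,0.1],"slide":[0,0,0.006],"claw":-1},
  {"turn":[0,0,0.1],"slide":[0,0,0.006],"claw":-1},
])

```text
t: 16.3
ee_pos: [0.5084, 0.0075, 0.0676]
orientation: [-2.763, 1.491, -0.002]
ft_force: [0.2, 0.4, 5.4]
opening: 0.0467
```

```bash
python3 - <<'E'
from h import *
np.set_printoptions(precision=4,suppress=True)
rel([.5076,.0069,.0684])
E
```

```text
t 16.3 pos [0.5084 0.0075 0.0676] yaw -0.9894831873773254 tilt [0.002 0.001] F [0.2089 0.4077 5.4165] M [ 0.1911 -0.0042  0.0562] op 0.0466804345568193 q [-0.7956  0.7988  0.9517  2.0554 -0.9457  0.8045 -0.2461]
tool slide cm [ 0.0091  0.0971 -0.0824]
```

>>> play_rows([
  {"turn":[0,0,0.1],"slide":[0,0,0.006],"claw":-1},
])

```text
t: 16.42
ee_pos: [0.5084, 0.0075, 0.0675]
orientation: [-2.686, 1.627, -0.002]
ft_force: [-0.2, -0.5, 5.2]
opening: 0.0461
```

```bash
python3 - <<'E'
from h import *
np.set_printoptions(precision=4,suppress=True)
rel([.5076,.0069,.0684])
E
```

```text
t 16.43 pos [0.5084 0.0075 0.0675] yaw -1.0892366349287141 tilt [0.0019 0.0009] F [-0.2009 -0.4994  5.173 ] M [0.1346 0.024  0.1143] op 0.046112283587896236 q [-0.8076  0.8129  0.9728  2.0559 -0.9658  0.8192 -0.3293]
tool slide cm [ 0.0154  0.0947 -0.0861]
```

Torque may be starting to rise (0.11 at 3.21 rad).

>>> play_rows([
  {"turn":[0,0,0.08],"slide":[0,0,0.005],"claw":-1},
])

```text
t: 16.55
ee_pos: [0.5084, 0.0074, 0.0676]
orientation: [-2.619, 1.732, -0.002]
ft_force: [-0.2, 1.6, 6.0]
opening: 0.0462
```

```bash
python3 - <<'E'
from h import *
np.set_printoptions(precision=4,suppress=True)
rel([.5076,.0069,.0684])
E
```

```text
t 16.55 pos [0.5084 0.0074 0.0676] yaw -1.1686272358518222 tilt [0.0021 0.0007] F [-0.2414  1.5757  6.006 ] M [ 0.152  -0.0332  0.2258] op 0.046176905908528486 q [-0.8168  0.8242  0.9894  2.0562 -0.9813  0.831  -0.3959]
tool slide cm [ 0.0143  0.0978 -0.0832]
```

>>> play_rows([
  {"turn":[0,0,0.06],"slide":[0,0,0.004],"claw":-1},
])

```text
t: 16.68
ee_pos: [0.5084, 0.0074, 0.0675]
orientation: [-2.567, 1.809, -0.002]
ft_force: [0.1, 0.7, 6.3]
opening: 0.0463
```

```bash
python3 - <<'E'
from h import *
np.set_printoptions(precision=4,suppress=True)
rel([.5076,.0069,.0684])
E
```

```text
t 16.68 pos [0.5084 0.0074 0.0675] yaw -1.2278586602083341 tilt [0.002  0.0007] F [0.1217 0.6501 6.2652] M [0.188  0.0852 0.2311] op 0.04628057736081382 q [-0.8234  0.8327  1.0014  2.0565 -0.9926  0.8399 -0.4458]
tool slide cm [ 0.0189  0.0935 -0.086 ]
```

```bash
python3 - <<'E'
from h import *
m=[]
for _ in range(6): optics.snapshot("side"); m.append(sensors.sense()["wrist_torque"][2])
print(np.round(m,3),np.mean(m))
E
```

```text
[ 0.098 -0.099 -0.154 -0.137 -0.185 -0.154] -0.10513570394597148
```

```bash
python3 - <<'E'
from h import *
np.set_printoptions(precision=4,suppress=True)
rel([.5076,.0069,.0684])
i=save("side","side11.png")
cv2.imwrite("pics/side11c.png",cv2.resize(i[180:300,190:350,::-1],None,fx=5,fy=5,interpolation=cv2.INTER_CUBIC))
E
```

```text
t 16.98 pos [0.5084 0.0074 0.0675] yaw -1.226827698330414 tilt [0.0021 0.0009] F [0.4136 1.1336 6.8994] M [ 0.1072  0.0042 -0.1538] op 0.04651361924641076 q [-0.823   0.8324  1.001   2.0566 -0.9926  0.8396 -0.4446]
tool slide cm [ 0.02    0.0932 -0.0873]
```

View pics/side11c.png

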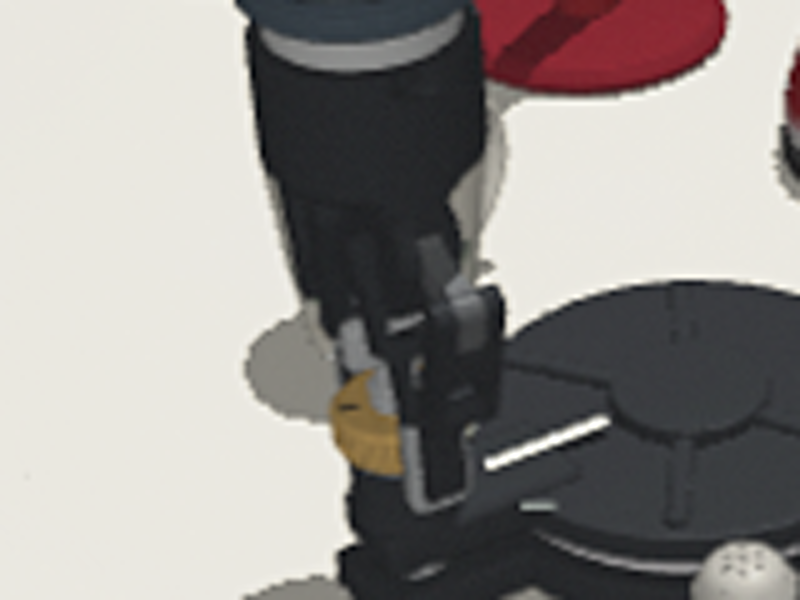

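Static readings relax because the thread friction holds the nut, so only readings taken while turning count. Those are about 0.05 free, then 0.11, 0.23 and 0.23. I turn a little more.

>>> play_rows([
  {"turn":[0,0,0.05],"slide":[0,0,0.003],"claw":-1},
])

```text
t: 17.15
ee_pos: [0.5084, 0.0074, 0.0675]
orientation: [-2.521, 1.871, -0.002]
ft_force: [-0.4, 0.9, 7.3]
opening: 0.0462
```

```bash
python3 - <<'E'
from h import *
np.set_printoptions(precision=4,suppress=True)
st()
E
```

```text
t 17.15 pos [0.5084 0.0074 0.0675] yaw -1.2768697641460198 tilt [0.0021 0.0009] F [-0.415   0.9448  7.2734] M [0.0967 0.0421 0.2825] op 0.04619733644233849 q [-0.8283  0.8395  1.0108  2.0568 -1.0017  0.8471 -0.4873]
```

>>> play_rows([
  {"turn":[0,0,0.04],"slide":[0,0,0.002],"claw":-1},
])

```text
t: 17.27
ee_pos: [0.5085, 0.0073, 0.0675]
orientation: [-2.483, 1.921, -0.002]
ft_force: [-0.1, 0.6, 7.5]
opening: 0.0468
```

```bash
python3 - <<'E'
from h import *
np.set_printoptions(precision=4,suppress=True)
st()
E
```

```text
t 17.27 pos [0.5085 0.0073 0.0675] yaw -1.3170505313672474 tilt [0.0021 0.0007] F [-0.1356  0.6297  7.5305] M [0.1525 0.0717 0.3238] op 0.046764562958759415 q [-0.8327  0.8454  1.0189  2.0569 -1.0091  0.8533 -0.5215]
```

Torque while turning is 0.28 to 0.32 N m, about 0.3 rad past touch, which is firm. I stop, release and raise.

>>> play_rows([
  {"turn":[0,0,0],"slide":[0,0,0],"claw":0.4},
  {"turn":[0,0,0],"slide":[0,0,0],"claw":1},
  {"turn":[0,0,0],"slide":[0,0,0],"claw":1},
  {"turn":[0,0,0],"slide":[0,0,0],"claw":1},
  {"turn":[0,0,0],"slide":[0,0,-3],"claw":1},
  {"turn":[0,0,0],"slide":[0,0,-4],"claw":1},
  {"turn":[0,0,0],"slide":[0,0,-4],"claw":1},
  {"turn":[0,0,0],"slide":[0,0,-4],"claw":1},
  {"turn":[0,0,0],"slide":[0,0,-3],"claw":1},
  {"turn":[0,0,0],"slide":[0,0,0],"claw":1},
])

```text
t: 18.52
ee_pos: [0.5085, 0.0069, 0.2486]
orientation: [-2.482, 1.92, -0.003]
ft_force: [-0.3, 0.4, -0.7]
opening: 0.0856
```

```bash
python3 - <<'E'
from h import *
np.set_printoptions(precision=4,suppress=True)
st()
i=save("side","side12.png")
cv2.imwrite("pics/side12c.png",cv2.resize(i[230:290,240:320,::-1],None,fx=10,fy=10,interpolation=cv2.INTER_CUBIC))
a=cv2.imread("pics/side6.png")[235:255,255:285].astype(int); b=i[235:255,255:285,::-1].astype(int); print("bar diff",abs(a-b).mean())
E
```

```text
t 18.52 pos [0.5085 0.0069 0.2486] yaw -1.316818635315793 tilt [0.004  0.0019] F [-0.2885  0.4316 -0.6656] M [ 0.0133  0.0076 -0.0091] op 0.0855534696823619 q [-1.0045  0.5394  1.2372  1.9368 -0.5838  1.0855 -0.8375]
bar diff 1.4144444444444444
```

View pics/side12c.png

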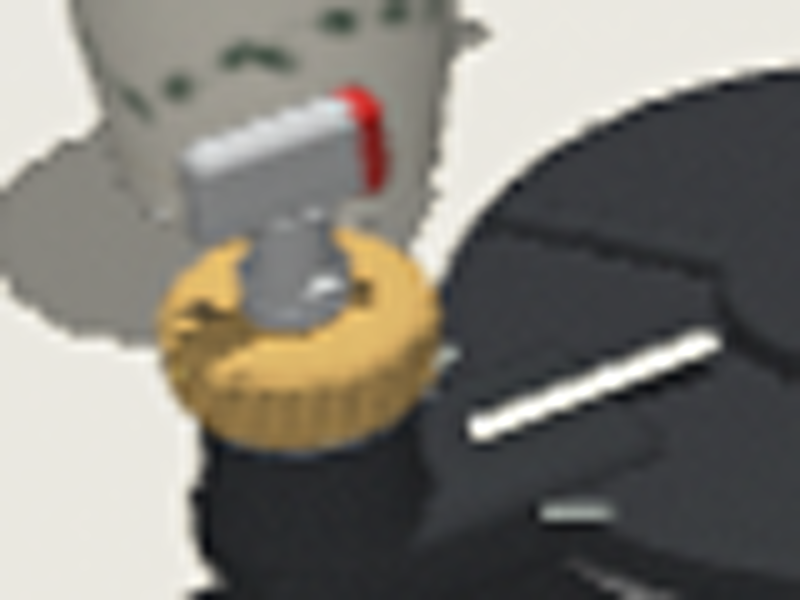

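View pics/side12.png

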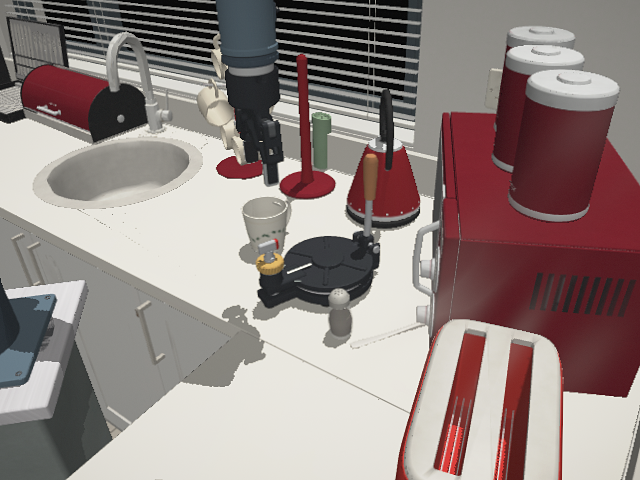

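The bar is unchanged, the nut is down on the washer, and the mug, shaker and spoon are in place. I hand in.

```bash
python3 -c "
from rig import arm; print(arm.finish_job())"
```

```text
the job is handed in; nothing more can be done
None
```

The stop bolt is set to the white line and the jam nut is nipped up firm on its washer. I handed the job in at about 18.5 s with the gripper open and clear of everything.

- **Bolt:** I turned it about 0.77 rad clockwise by the bar. The camera put the bar at about 0.385 rad and the line at 0.38 rad, so they agree within about 1°. The bar looked the same in the side pictures from before and after the nut work.
- **Nut:** I ran it down about 3.4 rad in one grip. Torque while turning was about 0.05 N m free, then 0.11, 0.23, 0.23, 0.28 and 0.32, and I stopped there. That is about 0.3 rad past touch, well short of the 0.6 rad that strips it. The 0.32 reading is slightly over the 0.2–0.3 range you gave, but it includes the free friction and sensor noise.
- **Last picture:** the nut sits down on the washer. The mug and shaker look unmoved in both cameras' pictures, and the spoon shows no sign of having moved.

Three things did not go cleanly:
- **First grip:** it closed on the stem instead of the bar, stopping at 14.6 mm. I re-gripped 8 mm higher before turning anything.
- **Torque at rest:** the reading relaxed to about −0.15 N m, so I used only readings taken while turning.
- **Side camera:** at lid height it put the line about 8 mm to one side of where the top camera put it. I located the bolt axis from the top camera and by feel from the two grips on the bolt.

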